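# Load the telescoping parts arm and hold it out

### The arm

A 6-joint arm with a two-finger parallel gripper is mounted at the origin on the work surface. World frame = base frame: x ahead of the robot, y to its left, z up, the work surface at z = 0. Lengths are in m, angles in rad, forces in N, time in s.
With the tool pointing down it reaches from about 0.3 to 0.875 m from the base axis. Payload 6.4 kg.
Tool frame: the origin (TCP) lies midway between the tips of the shut fingers; the grasp point (between the pads) lies 19 mm behind it; x points along the fingers, y is the direction in which the jaws open and shut, and the axes are right-handed (so a half turn about x gives the same grasp; the last joint's range is limited). The gripper opens to 85 mm and grips with 20 to 120 N. Pads are 22 mm wide; open, the fingers measure 114 mm over their backs; the gripper's body (76 mm by 85 mm) begins 54 mm behind the grasp point. The pads swing forward as they close: fully open they stand 13 mm farther back than shut.
Start: joints at [-1.462, 0.181, 1.607, -0, 1.354, -0.206], TCP at [0.178, -0.547, 0.231] pointing down, gripper open.
Joint ranges: [-2.99, 2.99], [-0.89, 2.07], [0.3, 2.58], [-1.14, 4.28], [0, 2.63], [-3.12, 3.12]. Speed limits (rad/s): [2.57, 2.57, 3.01, 3.14, 3.14, 3.14].

### API

Orientations are given as a unit quaternion [w, x, y, z].
In Python, from bench import ctrl gives the robot as it stands.
- The arm moves only by the tool step_arm, never from a script. Its argument "motion" is a list of rows, each a list of 7 numbers: the shift along the tool's x, y, z in mm, then the turn, a rotation vector about the tool's x, y, z in degrees, then the closure in counts, from 0 (fully open) to 255 (shut). In form: [[tx, ty, tz, rx, ry, rz, hand], ...]. A call has 1 to 10 rows; each row is the pose to reach, as a shift and turn from the pose commanded when the call began, along the tool's axes at that moment; what a row does not reach only later rows make up. A row lasts 1/8 s, in which the tool goes at most 62.5 mm and 10.7 degrees, less where a joint would pass 70% of its speed; a pose out of reach is approached as far as the arm can. A call with a gripper value outside its range is refused whole. The fingers move at their own pace and stop on an object; the grip force is fixed at half the most. Time passes only in rows, so rows that repeat a pose let the fingers close. It gives the time, the measured TCP pose, the force and the opening at its end, in the units of the state.
- ctrl.get_obs(): the state, without advancing time (a new reading comes with each control period).
- ctrl.camera(name): name is "scene" or "top"; returns (picture, depth): 384x512x3 uint8, red, green, blue; 384x512 float32, m along the optical axis (not along the pixel's ray), 0 where there is no reading.
- ctrl.camera_info(name): a dict with "fx", "fy", "cx", "cy" (pixels), "dist_coeffs" ([k1, k2, p1, p2, k3] as OpenCV has them; the pictures are not rectified), "T" (4x4, takes a point from camera to world coordinates). Camera axes: x right, y down, z forward; pixel columns grow to the right and rows downward; lengths in m; the calibration is good to about 2 mm. A picture is of the moment at which its call begins. camera_info takes no time and is no camera call.
- ctrl.hand_in(): hands the job in, once; it reports no verdict.
The state is a dict: "time_s": time; "q": joint angles; "dq": joint speeds; "joint_efforts": joint torques, N m; "eef_pos": TCP position; "eef_rot": TCP orientation; "wrist_force": force on the tool from outside, world axes, zero at the start; "torque": the same for the moment, N m; "opening": opening from 0.0 (shut) to 1.0 (fully open).
Only numpy, scipy, OpenCV 4.12 (cv2) and the standard library are available. Lean on these libraries where they do the work, as an engineer would, in place of code of your own. Each camera call takes 0.05 s, during which the arm holds its last target. There are 200 camera calls.

### The job

Without dropping any, pour all five brass nuts from the wooden cup into the dish of the telescoping parts arm, and stand the empty cup back upright on the bench. Then push the release button fully down, pull the arm out by its black post past the first click to the second stop, and finish while still gripping the post and holding the arm fully out (it springs back if let go). Keep the nuts in the dish and leave everything else on the bench where it is.

Things in the scene. Friction and masses are not known exactly. Their poses are not given: they have to be found in the camera images.
- cup: Turned dark-wood parts cup standing on the bench: straight round outside 64 across, 54 tall, solid below 30; the hollow is a cone, 38 across at its floor (30 above the underside) and 57 across at the rim. 0.11 kg. Grip it across the outside. Holds five nuts, which roll out when it is tipped about 80 to 100 degrees. Origin: centre of its underside, z up.
- nut0: One of five identical brass ball nuts, plain 14 mm balls, 12 g, lying in the cup at the start. Origin: its centre.
- nut1: One of five identical brass ball nuts, plain 14 mm balls, 12 g, lying in the cup at the start. Origin: its centre.
- nut2: One of five identical brass ball nuts, plain 14 mm balls, 12 g, lying in the cup at the start. Origin: its centre.
- nut3: One of five identical brass ball nuts, plain 14 mm balls, 12 g, lying in the cup at the start. Origin: its centre.
- nut4: One of five identical brass ball nuts, plain 14 mm balls, 12 g, lying in the cup at the start. Origin: its centre.
- dish (a point): Centre of the inner floor of the open aluminium dish on the telescoping arm, 59 above the bench. The dish is 90 along the arm by 100 across outside, walls 4 thick, rim 26 above this point (85 above the bench). Its own -x axis points along the arm in the direction it pulls out (level); z up. The dish rides on the arm and moves with it.
- post (a point): Centre of the top of the upright black pull post at the free end of the arm: round, 16 across, its top 118 above the bench, bare down to 60 above the bench; 85 beyond the dish's centre in the pull-out direction (32 clear of the dish wall). Same axes as the dish.
- button_top (a point): Centre of the top of the round release button, 24 across, on the aluminium collar block (50 x 50, its top 76 above the bench) from which the arm comes out. The button's top is 88 above the bench when up. It lies 85 behind the dish's centre when the arm is in.
- release (a joint): Release button travel in m: 0 up, 0.008 fully down. Pushed straight down it gives way at about 3 N and then stays down by itself. Until it is down at least 6 mm the arm is locked in.
- pull_arm (a joint): How far the telescoping arm is out, in m: 0 in, first stop (a click needing about 6 N to pull through) near 0.045, second stop (solid end) at 0.090. The dish and post move level in a straight line along -x of the dish. A return spring of 2.5 to 4 N draws it back when let go. The stand (foot plate 200 x 70, under the collar and the fixed tube behind it) is bolted to the bench.
- bulb: Bystander: frosted bulb standing in its cream porcelain holder, 60 wide, 112 tall; origin about the middle of its underside.
- spanner: Bystander: flat steel C-spanner, 175 long, 8 thick, lying flat; origin about the middle of its underside.
- spacer: Bystander: cream ceramic spacer ring, 56 across, 12 tall; origin about the middle of its underside.
- base_cup: Bystander: small copper lamp-base cup, 38 across, 34 tall; origin about the middle of its underside.
- driver: Bystander: screwdriver with a dark wooden handle, about 200 long and 26 thick, lying flat; origin about the middle of its underside.

How it is judged:
On the way, in this order (a step that is already met when the one before it is completed fails the run):
1. all five nuts are in the dish while the arm is still in (horizontal distance between each of nut0, nut1, nut2, nut3, nut4 and dish below 0.056 m and z of nut0 in the frame of dish between 0 and 0.03 m and z of nut1 in the frame of dish between 0 and 0.03 m and z of nut2 in the frame of dish between 0 and 0.03 m and z of nut3 in the frame of dish between 0 and 0.03 m and z of nut4 in the frame of dish between 0 and 0.03 m and value of joint pull_arm below 0.01 m), for 0.2 s.
2. the cup stands upright on the bench again (height (world z) of cup below 0.006 m and angle between cup's own z axis and vertical below 0.1 rad and contact force between the fingers and cup below 0.1 N), for 0.2 s.
3. the release button is fully down (value of joint release above 0.0065 m), for 0.1 s.
At the end, for the whole second after the job is handed in: Five nuts in the dish, button down (over 6 mm), arm at its second stop (over 85 of 90 mm) and held there by the fingers with over 2 N; the cup upright on the bench, let go, clear of the arm; bulb, spanner, spacer ring, copper cup and screwdriver within 30 mm of their starts (all of step 2 and horizontal distance between each of nut0, nut1, nut2, nut3, nut4 and dish below 0.056 m and z of nut0 in the frame of dish between 0 and 0.03 m and z of nut1 in the frame of dish between 0 and 0.03 m and z of nut2 in the frame of dish between 0 and 0.03 m and z of nut3 in the frame of dish between 0 and 0.03 m and z of nut4 in the frame of dish between 0 and 0.03 m and value of joint pull_arm above 0.085 m and value of joint release above 0.006 m and contact force between the fingers and pull_arm above 2 N and contact force between cup and pull_arm below 0.1 N and distance of each of bulb, spanner, spacer, base_cup, driver from where it was at the start of the episode below 0.03 m); the arm keeps its last pose, push and grip.
It fails at once if a bystander is knocked away or over (distance of any of bulb, spanner, spacer, base_cup, driver from where it was at the start of the episode above 0.04 m or angle between bulb's own z axis and vertical above 0.5 rad).
It fails at once if a nut is dropped on the bench (height (world z) of any of nut0, nut1, nut2, nut3, nut4 below 0.015 m).
It also fails if it takes over 67 s, if anything falls off the work surface, if the arm or the gripper's body presses on something with over 40 N, if the wrist force passes 120 N, or if a joint passes its speed limit or range.

## Working session

There is one attempt and no reset: what is moved stays moved. The work goes in short steps, Python scripts to look and compute and a tool call to move; the robot and the scene stay as the last step left them, time stands still between calls to the robot, and variables do not carry over. Pictures are saved under pics/ and viewed, about 8 in all and at most 12, crops included, and the job is handed in when it is done.

Besides the shell and the picture viewer there is one more tool, called after "Request:" in YAML: its name, and indented under it one key for each argument. step_arm: Moves the arm, as the interface text tells. Its arguments: {"type":"object","properties":{"motion":{"type":"array","items":{"type":"array","items":{"type":"number"}}}},"required":["motion"]}

```bash
mkdir -p pics; cat > h.py <<'E'
import numpy as np, cv2
from scipy.spatial.transform import Rotation as R
from bench import ctrl
def snap(name,out,crop=None,scale=1):
    im,d=ctrl.camera(name); np.save(f'pics/{name}_d.npy',d)
    b=im[...,::-1].copy()
    cv2.imwrite(f'pics/{name}_raw.png',b)
    if crop: b=b[crop[1]:crop[3],crop[0]:crop[2]]
    b=cv2.resize(b,None,fx=scale,fy=scale,interpolation=cv2.INTER_CUBIC)
    cv2.imwrite('pics/'+out,b)
def ray(name,u,v):
    c=ctrl.camera_info(name); K=np.array([[c['fx'],0,c['cx']],[0,c['fy'],c['cy']],[0,0,1.]])
    p=cv2.undistortPoints(np.array([[[u,v]]],float),K,np.array(c['dist_coeffs'],float))[0,0]
    T=np.array(c['T']); return T,np.array([p[0],p[1],1.])
def atz(name,u,v,z):
    T,r=ray(name,u,v); d=T[:3,:3]@r; o=T[:3,3]; return o+d*(z-o[2])/d[2]
def atd(name,u,v):
    d=np.load(f'pics/{name}_d.npy'); w=d[int(v)-1:int(v)+2,int(u)-1:int(u)+2]; w=w[w>0]
    T,r=ray(name,u,v); return T[:3,:3]@(r*np.median(w))+T[:3,3]
def pose():
    o=ctrl.get_obs(); return np.array(o['eef_pos']),R.from_quat(np.roll(o['eef_rot'],-1)),o
E
python3 - <<'E'
from h import *
snap('scene','s0.png',scale=1.5); snap('top','t0.png',scale=1.5)
p,r,o=pose(); print(p,r.as_matrix().round(3),o['time_s'])
for n in('scene','top'): print(np.array(ctrl.camera_info(n)['T']).round(3))
E
```

```text
[ 0.1780131  -0.54620765  0.23046735] [[-0.     0.31  -0.951]
 [ 0.002 -0.951 -0.31 ]
 [-1.    -0.002 -0.   ]] 0.1
[[-0.883  0.357 -0.306  0.892]
 [ 0.47   0.666 -0.579  0.636]
 [-0.002 -0.655 -0.756  0.852]
 [ 0.     0.     0.     1.   ]]
[[-0.032 -0.971  0.238  0.332]
 [-0.999  0.032 -0.004  0.045]
 [-0.004 -0.238 -0.971  1.186]
 [ 0.     0.     0.     1.   ]]
```

View pics/t0.png

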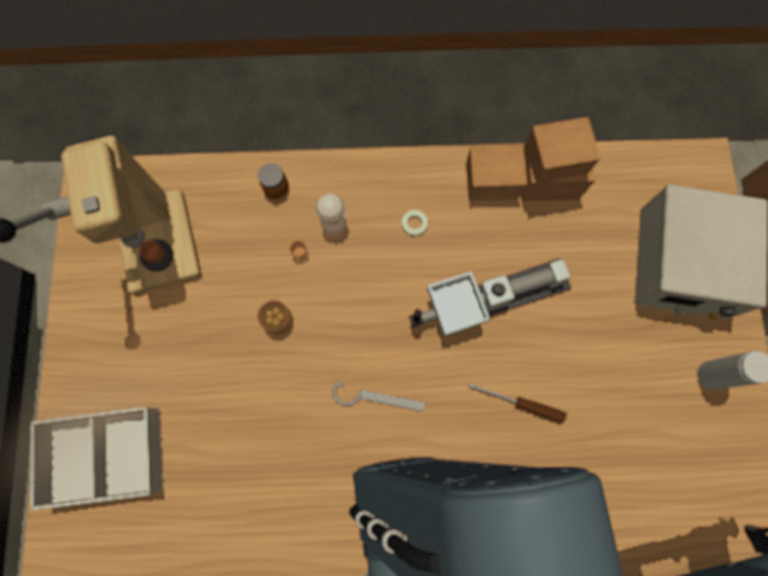

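View pics/s0.png

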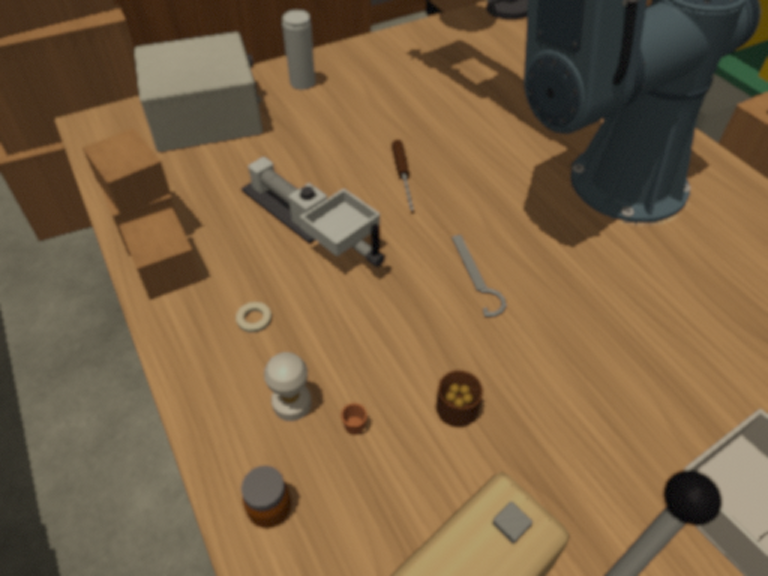

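The top view shows the cup at about (275,317), the dish at (458,303), the post at (418,318), the button at (498,290) and the base cup at (299,251). I'll enlarge the crops for better positions.

```bash
python3 - <<'E'
import cv2,numpy as np
b=cv2.imread('pics/top_raw.png'); 
a=cv2.resize(b[165:245,260:390],None,fx=6,fy=6,interpolation=cv2.INTER_CUBIC)
c=cv2.resize(b[120:240,155:245],None,fx=4,fy=4,interpolation=cv2.INTER_CUBIC)
cv2.imwrite('pics/c1.png',a)
s=cv2.imread('pics/scene_raw.png')
d=cv2.resize(s[95:190,155:265],None,fx=4,fy=4,interpolation=cv2.INTER_CUBIC)
e=cv2.resize(s[235:290,260:350],None,fx=4,fy=4,interpolation=cv2.INTER_CUBIC)
o=np.zeros((600,800,3),np.uint8); o[:480,:360]=c; o[:380,360:800]=d; o[380:600,360:720]=e
cv2.imwrite('pics/c2.png',o)
E
```

```text
(no output)
```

View pics/c1.png

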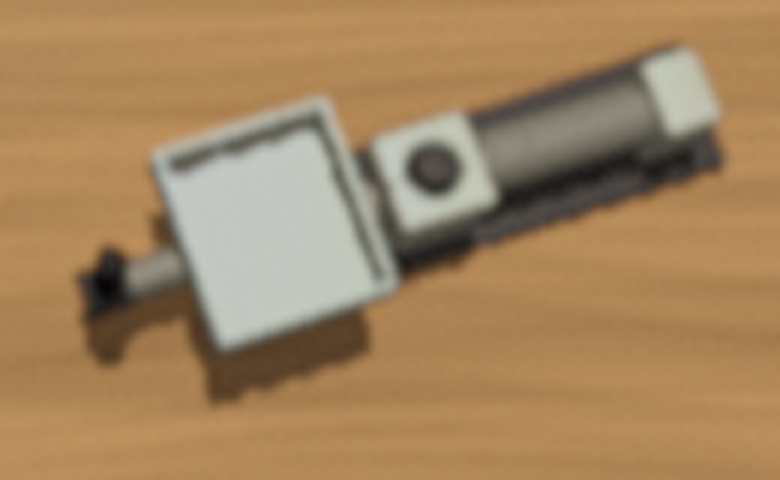

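View pics/c2.png

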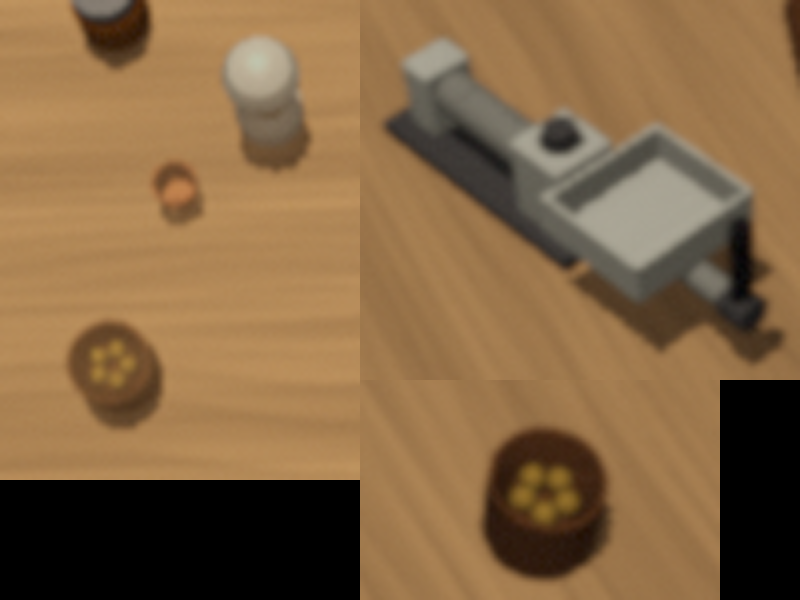

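```bash
python3 - <<'E'
from h import *
t=lambda u,v:(260+(u+.5)/6-.5,165+(v+.5)/6-.5)
cs=[atz('top',*t(*c),.085) for c in((152,152),(330,97),(402,288),(222,352))]
for c in cs: print('rim',c.round(4))
print('edges',[np.linalg.norm(cs[i]-cs[i-1]).round(4) for i in range(4)])
m=np.mean(cs,0);print('dish',m.round(4))
for i,j in((0,1),(3,2)): e=cs[i]-cs[j]; print('dir',np.degrees(np.arctan2(e[1],e[0])))
for i,j in((3,0),(2,1)): e=cs[i]-cs[j]; print('across',np.degrees(np.arctan2(e[1],e[0])))
b=atz('top',*t(435,168),.088);print('button',b.round(4),np.linalg.norm(b[:2]-m[:2]), np.degrees(np.arctan2(*(m-b)[1::-1])))
p=atz('top',*t(112,260),.118);print('post',p.round(4),np.linalg.norm(p[:2]-m[:2]),np.degrees(np.arctan2(*(p-m)[1::-1])))
print('cup top',atz('top',155+109.5/4-.5+0,120+361.5/4-.5,.054).round(4),'nuts',atz('top',155+113/4-.5,120+363/4-.5,.037).round(4))
s=lambda u,v:(155+(u-360+.5)/4-.5,95+(v+.5)/4-.5)
e=lambda u,v:(260+(u-360+.5)/4-.5,235+(v-380+.5)/4-.5)
print('cup scene',atz('scene',*e(546,481),.054).round(4), 'nuts', atz('scene',*e(545,492),.037).round(4))
sc=[atz('scene',*s(*c),.085) for c in((658,125),(750,190),(640,277),(547,198))]
print('dish scene',np.mean(sc,0).round(4)); print('button sc',atz('scene',*s(561,126),.088).round(4))
print('post sc',atz('scene',*s(741,208),.118).round(4))
print('basecup',atz('top',155+176/4,120+180/4,.034).round(4),'bulb',atz('top',155+262/4,120+75/4,.09).round(4))
print('spanner',atz('top',340/1.5,395/1.5,.008),atz('top',423/1.5,406/1.5,.008),'driver',atz('top',472/1.5,387/1.5,.01),atz('top',565/1.5,415/1.5,.02),'spacer',atz('top',414/1.5,222/1.5,.01))
E
```

```text
rim [ 0.6052 -0.046   0.085 ]
rim [ 0.6301 -0.1349  0.085 ]
rim [ 0.5337 -0.163   0.085 ]
rim [ 0.5055 -0.0745  0.085 ]
edges [np.float64(0.1037), np.float64(0.0923), np.float64(0.1005), np.float64(0.0929)]
dish [ 0.5686 -0.1046  0.085 ]
dir 105.67342114645547
dir 107.67695703763799
across -164.03161690522737
across -163.72604308154462
button [ 0.5918 -0.183   0.088 ] 0.08178177036718416 106.49637251279913
post [ 0.5455 -0.0219  0.118 ] 0.08586171430007779 105.6366296304728
cup top [0.5618 0.2616 0.054 ] nuts [0.564  0.2621 0.037 ]
cup scene [0.5651 0.2643 0.054 ] nuts [0.5623 0.2618 0.037 ]
dish scene [ 0.5708 -0.0999  0.085 ]
button sc [ 0.5939 -0.1831  0.088 ]
post sc [ 0.5406 -0.0329  0.118 ]
basecup [0.7069 0.2137 0.034 ] bulb [0.7696 0.1408 0.09  ]
spanner [0.40315387 0.13373323 0.008     ] [ 0.37617732 -0.03119561  0.008     ] driver [ 0.41017091 -0.13095538  0.01      ] [ 0.34882991 -0.30871157  0.02      ] spacer [ 0.76371123 -0.03052564  0.01      ]
```

```bash
cat >> h.py <<'E'
def frame(az,p):
    """tool x at azimuth az, p deg below horizontal; jaws level"""
    a,p=np.radians([az,p]); x=np.array([np.cos(p)*np.cos(a),np.cos(p)*np.sin(a),-np.sin(p)])
    y=np.array([np.sin(a),-np.cos(a),0]); return R.from_matrix(np.c_[x,y,np.cross(x,y)])
def row(pos,Rt,base=None):
    """row from the present (or given) pose"""
    p,r,_=pose()
    if base: p,r=base
    print('row',r.inv().apply(np.array(pos)-p).__mul__(1000).round(1),np.degrees((r.inv()*Rt).as_rotvec()).round(1))
    return np.array(pos),Rt
E
python3 - <<'E'
from h import *
b=row((.42,.06,.28),frame(52,90))
Rg=frame(52,20); x=Rg.as_matrix()[:,0]; tg=np.array([.563,.262,.040])+.027*x
print(tg,tg-.09*x)
row(tg-.09*x+[0,0,.06],Rg,b)
print(pose()[2]['q'])
E
```

```text
row [ -48.6 -501.6 -417.8] [-34.   -0.    0.1]
[0.57862038 0.28199317 0.03076546] [0.52655245 0.21534926 0.06154727]
row [ 158.5  -11.7 -188. ] [ 0. 70.  0.]
[-1.46226834e+00  1.81452771e-01  1.60793855e+00  1.04785428e-05
  1.35382098e+00 -2.06305719e-01]
```

Request:
step_arm:
  motion:
    - [-49,-150,-125,-10,0,0,0]
    - [-49,-502,-418,-34,0,0,0]
    - [-49,-502,-418,-34,0,0,0]
    - [-49,-502,-418,-34,0,0,0]
    - [-49,-502,-418,-34,0,0,0]
    - [-49,-502,-418,-34,0,0,0]
    - [-49,-502,-418,-34,0,0,0]
    - [-49,-502,-418,-34,0,0,0]
    - [-49,-502,-418,-34,0,0,0]
    - [-49,-502,-418,-34,0,0,0]

```text
time_s: 1.35
eef_pos: [0.4088, 0.0333, 0.2787]
eef_rot: [0.31, 0.636, 0.31, -0.635]
wrist_force: [1.0, -0.1, 0.3]
opening: 0.997
```

Request:
step_arm:
  motion:
    - [0,0,0,0,0,0,0]
    - [0,0,0,0,10,0,0]
    - [0,0,0,0,20,0,0]
    - [0,0,0,0,30,0,0]
    - [0,0,0,0,30,0,0]

```text
time_s: 1.98
eef_pos: [0.4075, 0.0281, 0.277]
eef_rot: [0.217, 0.78, 0.377, -0.451]
wrist_force: [-0.6, 0.1, -0.7]
opening: 1.002
```

```bash
python3 - <<'E'
from h import *
p,r,o=pose(); print(o['time_s'],p,np.round(o['q'],3)); print(r.as_matrix().round(2))
E
```

```text
1.975 [0.40749503 0.02808738 0.27701002] [-0.676 -0.468  2.168  0.526  1.463 -0.068]
[[ 0.31  0.78 -0.54]
 [ 0.39 -0.62 -0.68]
 [-0.87 -0.   -0.5 ]]
```

```bash
cat > fit.py <<'E'
from h import *
from scipy.optimize import least_squares
rz=lambda a:R.from_euler('z',a); ry=lambda a:R.from_euler('y',a)
def fk(P,q):
    a1,h,L2,L3,LT,d1,d2,e=P
    A=rz(q[0]);p=A.apply([a1,d1,h]);B=A*ry(q[1]);p=p+B.apply([0,0,L2]);B=B*ry(q[2]);p=p+B.apply([e,0,L3])
    B=B*rz(q[3]);p=p+B.apply([0,d2,0]);B=B*ry(q[4]);p=p+B.apply([0,0,LT]);return p,B*rz(q[5])
def fit(S,verb=1):
    f=lambda P:np.r_[np.concatenate([fk(P,q)[0]-t for q,t in S]),1e-3*(P-[.05,.3,.45,.45,.25,.06,.06,0])]
    s=least_squares(f,[.05,.3,.45,.45,.25,.06,.06,0]); 
    if verb: print(s.x.round(4),'res mm',np.abs(s.fun[:3*len(S)]).max()*1000)
    return s.x
E
python3 - <<'E'
from fit import *
S=[([-1.462,.181,1.607,0,1.354,-.206],[.178,-.547,.231])]
p,r,o=pose(); S.append((o['q'],p)); P=fit(S)
print(fk(P,o['q'])[1].as_matrix().round(2))
np.save('S.npy',np.array([np.r_[a,b] for a,b in S]))
row((.48,.14,.25),frame(52,45))
E
```

```text
[0.0556 0.2621 0.4315 0.4487 0.3217 0.1092 0.0084 0.0381] res mm 0.00017160268867000283
[[-0.78  0.54  0.31]
 [ 0.62  0.68  0.39]
 [ 0.    0.5  -0.87]]
row [  89.7  -12.8 -101.5] [-0.5 15.  -0.2]
```

Request:
step_arm:
  motion:
    - [30,-4,-33,0,7,0,0]
    - [60,-8,-66,0,15,0,0]
    - [90,-13,-101,0,15,0,0]
    - [90,-13,-101,0,15,0,0]

```text
time_s: 2.48
eef_pos: [0.4789, 0.147, 0.25]
eef_rot: [0.169, 0.828, 0.408, -0.345]
wrist_force: [-0.2, -0.3, -0.3]
opening: 0.999
```

```bash
python3 - <<'E'
from fit import *
S=[(a[:6],a[6:]) for a in np.load('S.npy')]
p,r,o=pose(); S.append((o['q'],p)); P=fit(S); np.save('P.npy',P)
print(np.round(o['q'],3),p,o['time_s'])
np.save('S.npy',np.array([np.r_[a,b] for a,b in S]))
M=np.array([[0,-1,0],[0,0,-1],[1,0,0]]).T # tool axes in B: x=Bz,y=-Bx,z=-By
M=np.c_[[0,0,1],[-1,0,0],[0,-1,0]]
lo=[-2.99,-.89,.3,-1.14,0,-3.12];hi=[2.99,2.07,2.58,4.28,2.63,3.12]
def ik(pos,Rt,q0):
    f=lambda q:np.r_[(fk(P,q)[0]-pos)*10,((fk(P,q)[1]*R.from_matrix(M)).inv()*Rt).as_rotvec()]
    s=least_squares(f,np.clip(q0,np.array(lo)+.01,np.array(hi)-.01),bounds=(lo,hi)); return s.x,np.abs(s.fun).max()
G=np.array([.563,.262,.040])
for az in(40,52,65):
  for p in(20,30):
    Rg=frame(az,p);x=Rg.as_matrix()[:,0]
    for back in(.09,0):
        q,e=ik(G+(.027-back)*x,Rg,o['q']); print(az,p,back,q.round(2),round(e,3),'wrist',(fk(P,q)[0]-P[4]*x).round(2))
D=np.array([.569,-.102,.14])
for az in(-150,-120,-90,-60,-20,150,180): # tool pointing back, mouth opposite
    q,e=ik(D,frame(az,70),o['q']); print('pour',az+180,q.round(2),round(e,3))
E
```

```text
[-6.000e-04  3.140e-01  4.389e-01  5.155e-01  3.194e-01  1.173e-01
  2.000e-04  8.630e-02] res mm 0.021404127707385506
[-0.442 -0.306  2.223  0.841  1.181 -0.104] [0.4789282  0.14698967 0.24998755] 2.475
40 20 0.09 [-0.31  0.53  2.36  2.04  1.1  -1.34] 0.0 wrist [0.29 0.03 0.17]
40 20 0 [-0.09  0.67  2.17  2.24  1.02 -1.32] 0.0 wrist [0.35 0.09 0.14]
40 30 0.09 [-0.23  0.32  2.36  1.91  0.82 -1.06] 0.0 wrist [0.31 0.05 0.23]
40 30 0 [-0.05  0.54  2.17  2.13  0.77 -1.15] 0.0 wrist [0.37 0.1  0.19]
52 20 0.09 [-0.41  0.56  2.24  1.69  1.16 -1.21] 0.0 wrist [ 0.34 -0.02  0.17]
52 20 0 [-0.19  0.69  2.09  1.9   1.08 -1.21] 0.0 wrist [0.39 0.05 0.14]
52 30 0.09 [-0.33  0.38  2.25  1.57  0.96 -0.97] 0.0 wrist [0.36 0.   0.23]
52 30 0 [-0.14  0.57  2.1   1.78  0.87 -1.03] 0.0 wrist [0.41 0.06 0.19]
65 20 0.09 [-0.44  0.62  2.08  1.41  1.26 -1.1 ] 0.0 wrist [ 0.41 -0.06  0.17]
65 20 0 [-0.24  0.72  1.98  1.6   1.17 -1.1 ] 0.0 wrist [0.45 0.01 0.14]
65 30 0.09 [-0.37  0.46  2.09  1.31  1.11 -0.9 ] 0.0 wrist [ 0.42 -0.04  0.23]
65 30 0 [-0.19  0.61  1.99  1.48  1.   -0.94] 0.0 wrist [0.46 0.03 0.19]
pour 30 [-0.25  0.48  1.45 -0.24  1.47 -2.29] 0.0
pour 60 [-0.33  0.33  1.62 -0.12  1.24  3.12] 0.264
pour 90 [-0.2   0.29  1.71 -0.39  1.1   3.12] 0.0
pour 120 [-0.24  0.18  1.85 -0.32  0.89  2.55] 0.0
pour 160 [-0.39  0.08  1.96  0.02  0.75  1.52] 0.0
pour 330 [-0.41  0.52  1.4   0.04  1.57 -1.46] 0.0
pour 360 [-0.32  0.52  1.39 -0.11  1.56 -1.87] 0.0
```

```bash
python3 - <<'E'
from h import *
Rg=frame(52,20); x=Rg.as_matrix()[:,0]; tg=np.array([.563,.262,.040])+.027*x
row(tg-.1*x+[0,0,.06],Rg); row(tg-.1*x,Rg); row(tg,Rg)
E
```

```text
row [140.7  -3.7  35.8] [ 0.1 25.2  0.4]
row [183.3  -3.6  78.1] [ 0.1 25.2  0.4]
row [273.8  -2.8  35.6] [ 0.1 25.2  0.4]
```

Request:
step_arm:
  motion:
    - [70,-2,15,0,10,0,0]
    - [120,-4,30,0,20,0,0]
    - [141,-4,36,0,25,0,0]
    - [162,-4,57,0,25,0,0]
    - [183,-4,78,0,25,0,0]
    - [183,-4,78,0,25,0,0]
    - [183,-4,78,0,25,0,0]

```text
time_s: 3.35
eef_pos: [0.523, 0.2046, 0.0676]
eef_rot: [0.077, 0.885, 0.433, -0.155]
wrist_force: [0.2, 0.2, 0.1]
opening: 1.0
```

```bash
python3 - <<'E'
from h import *
Rg=frame(52,20); x=Rg.as_matrix()[:,0]; tg=np.array([.563,.262,.040])+.027*x
row(tg,Rg); p,r,o=pose(); print(p,np.round(o['q'],2),o['time_s'])
snap('scene','s1.png',crop=(190,130,390,330),scale=3); snap('top','t1.png',crop=(150,130,300,260),scale=4)
a=cv2.imread('pics/s1.png'); b=cv2.imread('pics/t1.png'); 
o=np.zeros((500,800,3),np.uint8); o[:,:400]=cv2.resize(a,(400,400))[:400].__class__ and cv2.copyMakeBorder(cv2.resize(a,(400,400)),0,100,0,0,0); o[:347,400:]=cv2.resize(b,(400,347)); cv2.imwrite('pics/m1.png',o)
E
```

```text
row [102.1  -3.7   2.1] [ 0.1 -0.   0.1]
[0.52299504 0.20460046 0.0676299 ] [-0.45  0.54  2.26  1.65  1.17 -1.2 ] 3.35
```

View pics/m1.png

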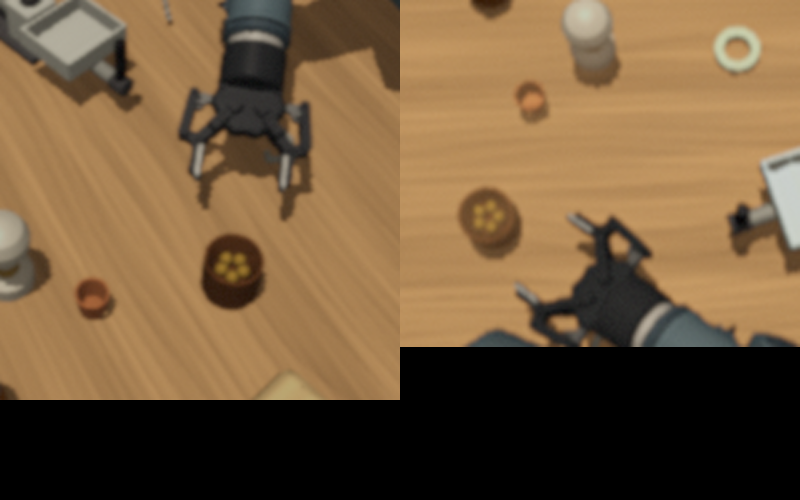

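Request:
step_arm:
  motion:
    - [25,-4,2,0,0,0,0]
    - [50,-4,2,0,0,0,0]
    - [70,-4,2,0,0,0,0]
    - [85,-4,2,0,0,0,0]
    - [95,-4,2,0,0,0,0]
    - [102,-4,2,0,0,0,0]
    - [102,-4,2,0,0,0,0]
    - [102,-4,2,0,0,0,0]

```text
time_s: 4.45
eef_pos: [0.5776, 0.2819, 0.0297]
eef_rot: [0.076, 0.885, 0.432, -0.156]
wrist_force: [0.3, 0.6, 0.1]
opening: 1.001
```

```bash
python3 - <<'E'
from h import *
p,r,o=pose(); print(p,np.round(o['wrist_force'],1),o['opening'])
snap('top','t2.png',crop=(140,160,240,250),scale=4); snap('scene','s2.png',crop=(240,190,340,300),scale=4)
a=cv2.imread('pics/s2.png'); b=cv2.imread('pics/t2.png'); 
o=np.zeros((440,800,3),np.uint8); o[:,:400]=a; o[:360,400:]=b; cv2.imwrite('pics/m2.png',o)
E
```

```text
[0.57756571 0.28186391 0.02972467] [0.3 0.6 0.1] 1.00079422403384
```

View pics/m2.png

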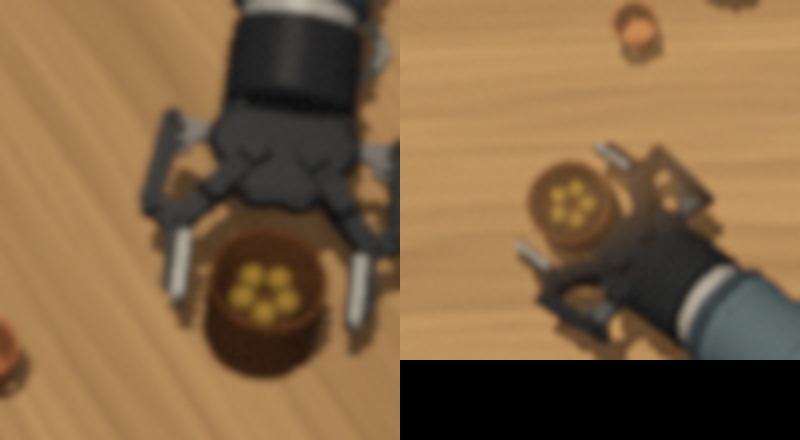

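Request:
step_arm:
  motion:
    - [6,0,1,0,0,0,0]
    - [6,0,1,0,0,0,60]
    - [6,0,1,0,0,0,120]
    - [6,0,1,0,0,0,255]
    - [6,0,1,0,0,0,255]
    - [6,0,1,0,0,0,255]
    - [6,0,1,0,0,0,255]

```text
time_s: 5.42
eef_pos: [0.581, 0.2863, 0.0269]
eef_rot: [0.076, 0.885, 0.432, -0.156]
wrist_force: [0.2, 0.3, 1.9]
opening: 0.715
```

Request:
step_arm:
  motion:
    - [-3,0,-8,0,0,0,255]
    - [-7,0,-19,0,0,0,255]
    - [-14,0,-38,0,0,0,255]
    - [-21,0,-56,0,0,0,255]
    - [-27,0,-75,0,0,0,255]
    - [-34,0,-94,0,0,0,255]
    - [-38,0,-103,0,0,0,255]
    - [-38,0,-103,0,0,0,255]

```text
time_s: 6.42
eef_pos: [0.5809, 0.2858, 0.1374]
eef_rot: [0.077, 0.885, 0.432, -0.155]
wrist_force: [0.5, 0.4, -1.5]
opening: 0.715
```

```bash
python3 - <<'E'
from h import *
p,r,o=pose(); print(p,np.round(o['wrist_force'],1),o['opening'],o['time_s'])
snap('top','t3.png',crop=(140,160,240,250),scale=4); snap('scene','s3.png',crop=(240,160,340,270),scale=4)
a=cv2.imread('pics/s3.png'); b=cv2.imread('pics/t3.png'); 
o=np.zeros((440,800,3),np.uint8); o[:,:400]=a; o[:360,400:]=b; cv2.imwrite('pics/m3.png',o)
E
```

```text
[0.58086556 0.28581013 0.13743137] [ 0.5  0.4 -1.5] 0.7154436004546495 6.425
```

View pics/m3.png

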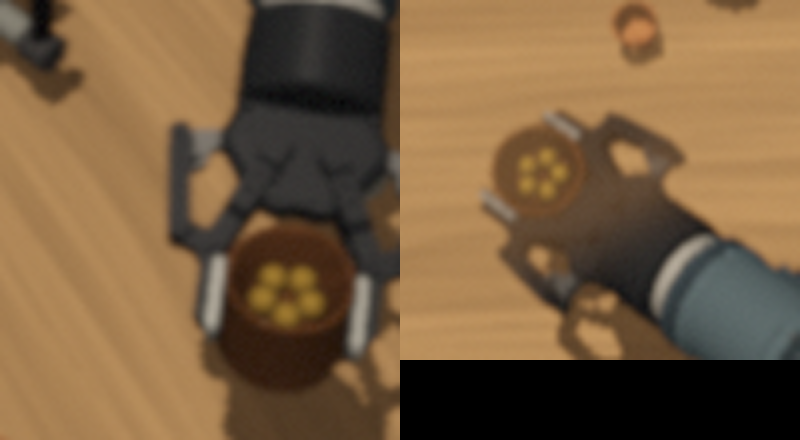

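```bash
cat >> h.py <<'E'
D=np.array([.569,-.102,.059]); MA=16.
def pourpose(t,C,up=0,lx=-.022,lz=None,back=0):
    """tool pose for cup tilt t deg with its inner lip over the dish; C = cup origin in the tool frame, grasp pitch P0"""
    Rt=frame(MA,20+t); d=np.array([np.cos(np.radians(MA)),np.sin(np.radians(MA)),0])
    a=np.radians(t); ax=np.sin(a)*d+np.array([0,0,np.cos(a)]); lo=np.cos(a)*d-np.array([0,0,np.sin(a)])
    if lz is None: lz=.090+.028/np.tan(a)
    lip=D*[1,1,0]+lx*d+[0,0,lz+up]
    org=lip-.054*ax-.032*lo
    return org-Rt.apply(C),Rt
E
python3 - <<'E'
from fit import *
P=np.load('P.npy'); p,r,o=pose()
c1=atz('top',174.5-.4,202.5-.4,p[2]-.0269+.054); c2=atz('scene',240+292/4-.4,160+279/4-.4,p[2]-.0269+.054); print(c1,c2)
c=(c1+c2)/2; c[2]-=.054; C=r.inv().apply(c-p); print('C tool',C.round(4)); 
C[1]=0; np.save('C.npy',C)
tg,Rt=pourpose(45,C,up=.03); print('stage',tg); row(tg+[0,0,.04],Rt); row(tg,Rt)
E
```

```text
[0.56173424 0.26197995 0.1632406 ] [0.5625138  0.26442044 0.1632406 ]
C tool [-0.0181 -0.0005  0.0352]
stage [ 0.52746262 -0.11391065  0.13091094]
row [-338.6  204.2   86.4] [ 25.  -43.4  27.2]
row [-324.9  204.2  124. ] [ 25.  -43.4  27.2]
```

Request:
step_arm:
  motion:
    - [-8,0,-22,0,0,0,255]
    - [-17,0,-47,0,0,0,255]
    - [-28,7,-43,0,0,0,255]
    - [-50,21,-34,1,-2,1,255]
    - [-80,40,-21,3,-5,3,255]
    - [-110,59,-9,5,-9,6,255]
    - [-140,78,4,8,-14,9,255]
    - [-170,97,16,11,-19,12,255]
    - [-200,116,28,14,-24,15,255]
    - [-230,135,41,17,-29,18,255]

```text
time_s: 7.78
eef_pos: [0.5441, 0.0199, 0.1749]
eef_rot: [0.073, 0.874, 0.229, -0.421]
wrist_force: [1.3, 0.6, -0.9]
opening: 0.723
```

```bash
python3 - <<'E'
from h import *
C=np.load('C.npy'); p,r,o=pose(); print(p,np.round(o['q'],2),o['time_s'],o['wrist_force'])
tg,Rt=pourpose(45,C,up=.03); row(tg+[0,0,.04],Rt); row(tg,Rt)
E
```

```text
[0.54406209 0.01990585 0.1748582 ] [-0.55 -0.09  2.18  0.82  0.89  0.08] 7.775 [ 1.30689629  0.5796733  -0.86509431]
row [-51.3 110.9  57.2] [  7.9 -14.1   9.4]
row [-20.5 113.5  82.6] [  7.9 -14.1   9.4]
```

```bash
cat >> fit.py <<'E'
P=np.load('P.npy'); M=np.c_[[0,0,1],[-1,0,0],[0,-1,0]]
lo=[-2.99,-.89,.3,-1.14,0,-3.12];hi=[2.99,2.07,2.58,4.28,2.63,3.12]
def ik(pos,Rt,q0):
    f=lambda q:np.r_[(fk(P,q)[0]-pos)*10,((fk(P,q)[1]*R.from_matrix(M)).inv()*Rt).as_rotvec()]
    s=least_squares(f,np.clip(q0,np.array(lo)+.001,np.array(hi)-.001),bounds=(lo,hi)); return s.x,np.abs(s.fun).max()
E
python3 - <<'E'
from fit import *
import h
C=np.load('C.npy')
for MA in(16,40,-20):
    h.MA=MA; q=np.array(pose()[2]['q'])
    for t in(45,55,65,75,85,95,105):
        q,e=ik(*pourpose(t,C),q); print(MA,t,q.round(2),round(e,3))
E
```

```text
16 45 [-0.64  0.07  2.1   0.51  0.77  0.31] 0.0
16 55 [-0.55  0.13  1.99  0.26  0.86  0.58] 0.0
16 65 [-0.47  0.21  1.88  0.07  0.99  0.78] 0.0
16 75 [-0.41  0.31  1.75 -0.06  1.15  0.91] 0.0
16 85 [-0.35  0.42  1.63 -0.16  1.31  1.  ] 0.0
16 95 [-0.3   0.54  1.5  -0.23  1.48  1.06] 0.0
16 105 [-0.26  0.66  1.37 -0.3   1.65  1.09] 0.0
40 45 [-0.71  0.2   1.95  0.52  0.98 -0.13] 0.0
40 55 [-0.61  0.21  1.89  0.3   0.99  0.1 ] 0.0
40 65 [-0.51  0.26  1.82  0.09  1.03  0.32] 0.0
40 75 [-0.42  0.32  1.74 -0.09  1.12  0.5 ] 0.0
40 85 [-0.33  0.4   1.65 -0.24  1.23  0.64] 0.0
40 95 [-0.26  0.5   1.56 -0.36  1.36  0.74] 0.0
40 105 [-0.2   0.61  1.46 -0.47  1.5   0.81] 0.0
-20 45 [-0.4   0.02  2.15  0.04  0.53  1.49] 0.0
-20 55 [-0.39  0.1   2.02  0.02  0.75  1.52] 0.0
-20 65 [-0.39  0.2   1.89  0.    0.96  1.53] 0.0
-20 75 [-0.38  0.31  1.76 -0.    1.16  1.54] 0.0
-20 85 [-0.38  0.43  1.62 -0.01  1.36  1.54] 0.0
-20 95 [-0.38  0.55  1.48 -0.01  1.55  1.55] 0.0
-20 105 [-0.38  0.68  1.34 -0.02  1.73  1.55] 0.0
```

Request:
step_arm:
  motion:
    - [-8,20,10,1,-2,1,255]
    - [-20,45,22,3,-6,4,255]
    - [-32,70,36,5,-10,6,255]
    - [-43,92,48,7,-13,8,255]
    - [-51,111,57,8,-14,9,255]
    - [-51,111,57,8,-14,9,255]
    - [-51,111,57,8,-14,9,255]

```text
time_s: 8.65
eef_pos: [0.5289, -0.1119, 0.1714]
eef_rot: [0.073, 0.836, 0.121, -0.53]
wrist_force: [-0.2, 0.1, -1.3]
opening: 0.715
```

```bash
python3 - <<'E'
from h import *
C=np.load('C.npy'); p,r,o=pose(); print(p,np.round(o['q'],2),o['time_s'],o['wrist_force'])
for t,u in((50,.04),(55,.02),(60,0),(62.5,0),(65,0),(67.5,0),(70,0),(72.5,0),(75,0),(77.5,0)): row(*pourpose(t,C,up=u))
snap('top','t4.png',crop=(230,130,350,250),scale=4); snap('scene','s4.png',crop=(150,80,270,200),scale=4)
a=cv2.imread('pics/s4.png'); b=cv2.imread('pics/t4.png'); cv2.imwrite('pics/m4.png',np.hstack([a[:,:400],b[:,:400]]))
E
```

```text
[ 0.52894527 -0.11194072  0.17141931] [-0.64 -0.05  2.05  0.45  0.92  0.41] 8.65 [-0.21291938  0.09019748 -1.27349072]
row [28.5  1.7 17.2] [ 0.1 -5.3  0.5]
row [47.7  1.9 27.7] [  0.1 -10.3   0.5]
row [66.5  2.  37.7] [  0.1 -15.3   0.5]
row [66.8  2.  38.3] [  0.1 -17.8   0.5]
row [67.   2.  38.9] [  0.1 -20.3   0.5]
row [67.1  2.  39.3] [  0.1 -22.8   0.5]
row [67.2  2.  39.7] [  0.1 -25.3   0.5]
row [67.3  2.  40. ] [  0.2 -27.8   0.5]
row [67.3  2.  40.3] [  0.2 -30.3   0.5]
row [67.4  2.  40.5] [  0.2 -32.8   0.5]
```

View pics/m4.png

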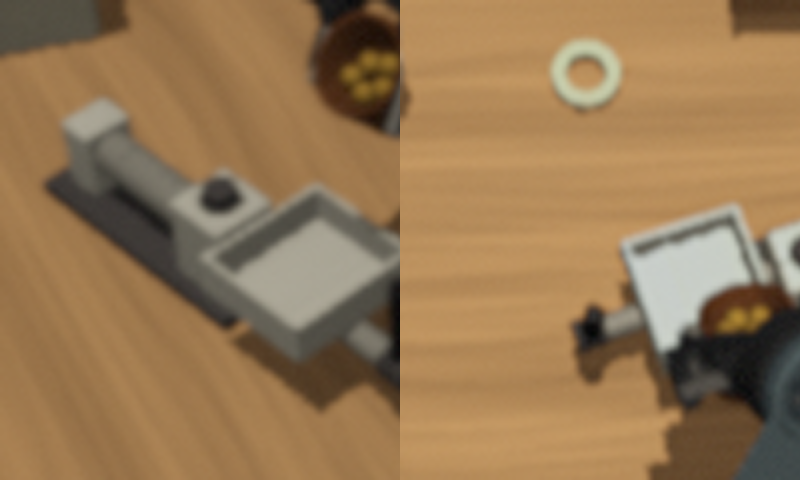

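```bash
python3 - <<'E'
from h import *
C=np.load('C.npy'); p,r,o=pose()
c=p+r.apply(C+np.array([0,0,0])); ax=r.apply(frame(52,20).inv().apply([0,0,1])); top=c+.054*ax
print('model rim centre',top.round(4),'axis',ax.round(2),'left edge',(top+.032*np.array([-.276,.961,0])).round(4))
print('seen left edge',atz('top',230+(700-400)/4-.4,130+315/4-.4,top[2]).round(4))
E
```

```text
model rim centre [ 0.5277 -0.1124  0.2115] axis [0.68 0.19 0.71] left edge [ 0.5188 -0.0817  0.2115]
seen left edge [ 0.5234 -0.0836  0.2115]
```

Request:
step_arm:
  motion:
    - [14,1,9,0,-3,0,255]
    - [28,2,17,0,-5,0,255]
    - [47,2,28,0,-10,0,255]
    - [60,2,34,0,-14,0,255]
    - [67,2,38,0,-17,0,255]
    - [67,2,39,0,-20,0,255]
    - [67,2,39,0,-22,0,255]
    - [67,2,40,0,-24,0,255]

```text
time_s: 9.75
eef_pos: [0.523, -0.1157, 0.0949]
eef_rot: [0.097, 0.707, 0.103, -0.692]
wrist_force: [-0.0, 0.3, -1.3]
opening: 0.716
```

```bash
python3 - <<'E'
from h import *
C=np.load('C.npy'); p,r,o=pose(); print(p,o['time_s'],o['wrist_force'])
for t in (72,74,76,78,80,82,84,86,88,90,95,100,105): row(*pourpose(t,C))
E
```

```text
[ 0.52298589 -0.11572395  0.09492366] 9.75 [-0.02747916  0.2585552  -1.30124672]
row [ 1.4 -0.5  0.7] [ 0.3 -3.3  0.3]
row [ 1.5 -0.5  0.9] [ 0.3 -5.3  0.3]
row [ 1.6 -0.5  1. ] [ 0.3 -7.3  0.3]
row [ 1.7 -0.5  1.1] [ 0.3 -9.3  0.3]
row [ 1.8 -0.5  1.2] [  0.3 -11.3   0.3]
row [ 1.8 -0.5  1.2] [  0.3 -13.3   0.3]
row [ 1.9 -0.5  1.3] [  0.3 -15.3   0.3]
row [ 1.9 -0.5  1.2] [  0.3 -17.3   0.3]
row [ 2.  -0.5  1.2] [  0.3 -19.3   0.3]
row [ 2.  -0.5  1.1] [  0.3 -21.3   0.2]
row [ 2.1 -0.5  0.8] [  0.3 -26.3   0.2]
row [ 2.3 -0.5  0.2] [  0.3 -31.3   0.2]
row [ 2.6 -0.5 -0.6] [  0.3 -36.3   0.2]
```

Request:
step_arm:
  motion:
    - [1,0,1,0,-3,0,255]
    - [1,0,1,0,-5,0,255]
    - [1,0,1,0,-7,0,255]
    - [1,0,1,0,-9,0,255]
    - [2,0,1,0,-11,0,255]
    - [2,0,1,0,-13,0,255]
    - [2,0,1,0,-15,0,255]
    - [2,0,1,0,-17,0,255]
    - [2,0,1,0,-19,0,255]
    - [2,0,1,0,-21,0,255]

```text
time_s: 11.0
eef_pos: [0.522, -0.1163, 0.0928]
eef_rot: [-0.114, -0.569, -0.083, 0.81]
wrist_force: [0.3, -0.5, -1.0]
opening: 0.716
```

Request:
step_arm:
  motion:
    - [0,0,0,0,-3,0,255]
    - [0,0,0,0,-6,0,255]
    - [0,0,-1,0,-9,0,255]
    - [0,0,-1,0,-12,0,255]
    - [0,0,-2,0,-15,0,255]
    - [0,0,-2,0,-15,0,255]
    - [0,0,-2,0,-15,0,255]

```text
time_s: 11.88
eef_pos: [0.5238, -0.1157, 0.092]
eef_rot: [-0.124, -0.46, -0.068, 0.877]
wrist_force: [0.1, -0.2, -0.5]
opening: 0.72
```

```bash
python3 - <<'E'
from h import *
p,r,o=pose(); print(p,o['time_s'],o['wrist_force'])
snap('top','t5.png',crop=(230,130,350,250),scale=4); snap('scene','s5.png',crop=(170,80,290,200),scale=4)
a=cv2.imread('pics/s5.png'); b=cv2.imread('pics/t5.png'); cv2.imwrite('pics/m5.png',np.hstack([a[:,:400],b[:,80:]]))
E
```

```text
[ 0.52379764 -0.11574647  0.09201524] 11.875 [ 0.08883608 -0.15398915 -0.52902033]
```

View pics/m5.png

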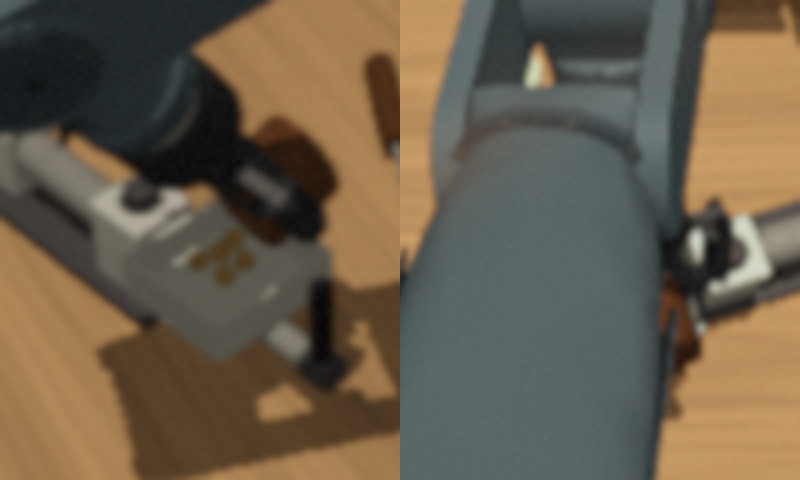

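```bash
python3 - <<'E'
from h import *
C=np.load('C.npy'); p,r,o=pose()
row(p+[0,0,.1],r); row((.5289,-.1119,.19),frame(16,65)); row((.5441,.02,.19),frame(35,40)); row((.581,.2863,.137),frame(52,20))
im=cv2.imread('pics/scene_raw.png')[130:165,205:240]; im=cv2.convertScaleAbs(im,alpha=1.8)
cv2.imwrite('pics/n.png',cv2.resize(im,None,fx=12,fy=12,interpolation=cv2.INTER_CUBIC))
E
```

```text
row [-82.3  -0.5  56.8] [0. 0. 0.]
row [-83.7  -2.8  50.5] [ 0.3 59.6  0.3]
row [-112.5 -125.2    7.8] [-20.4  83.8  -2.5]
row [-130.3 -370.4 -113.3] [-39.3 100.7 -12.2]
```

View pics/n.png

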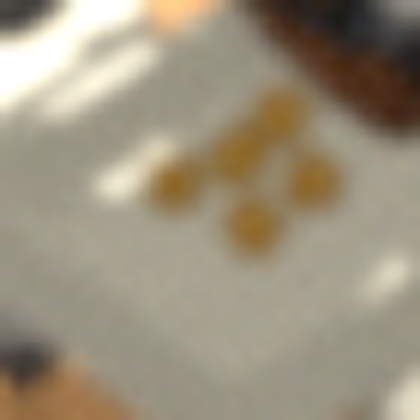

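Five nuts are in the dish, at crop positions (280,112), (240,155), (175,185), (312,180) and (252,228). Next I lift clear and take the cup back.

Request:
step_arm:
  motion:
    - [-25,0,17,0,0,0,255]
    - [-65,0,45,0,0,0,255]
    - [-82,0,57,0,5,0,255]
    - [-83,0,56,0,15,0,255]
    - [-83,-1,55,0,25,0,255]
    - [-84,-2,53,0,35,0,255]
    - [-84,-2,52,0,45,0,255]
    - [-84,-3,51,0,55,0,255]
    - [-84,-3,51,0,60,0,255]
    - [-84,-3,51,0,60,0,255]

```text
time_s: 13.22
eef_pos: [0.5271, -0.1121, 0.19]
eef_rot: [0.073, 0.836, 0.12, -0.53]
wrist_force: [0.4, -0.0, -1.0]
opening: 0.718
```

```bash
python3 - <<'E'
from h import *
p,r,o=pose(); print(p,o['time_s'],o['wrist_force'],o['opening'],np.round(o['q'],2))
row((.5441,.02,.185),frame(35,40)); row((.581,.2863,.137),frame(52,20))
E
```

```text
[ 0.52712804 -0.11208028  0.18997291] 13.225 [ 0.36566933 -0.04259455 -0.97332614] 0.7180223021618375 [-0.65 -0.09  2.04  0.43  0.96  0.44]
row [  27.7 -122.2  -45.4] [-15.3  24.4 -11.4]
row [ 119.  -367.6 -123.2] [-25.   43.1 -27. ]
```

Request:
step_arm:
  motion:
    - [14,-61,-23,-7,12,-6,255]
    - [28,-122,-45,-15,24,-12,255]
    - [60,-180,-68,-18,31,-17,255]
    - [88,-240,-88,-21,37,-22,255]
    - [110,-300,-106,-24,41,-26,255]
    - [119,-350,-120,-25,43,-27,255]
    - [119,-368,-123,-25,43,-27,255]
    - [119,-368,-123,-25,43,-27,255]
    - [119,-368,-123,-25,43,-27,255]
    - [119,-368,-123,-25,43,-27,255]

```text
time_s: 14.48
eef_pos: [0.5823, 0.2864, 0.1377]
eef_rot: [0.077, 0.885, 0.432, -0.156]
wrist_force: [0.5, -0.2, -2.2]
opening: 0.715
```

```bash
python3 - <<'E'
from h import *
p,r,o=pose(); print(p,o['time_s'],o['wrist_force'],o['opening'],np.round(o['q'],2))
R0=R.from_quat([.885,.432,-.156,.076])
row((.581,.2863,.032),R0);row((.581,.2863,.0268),R0)
C=np.load('C.npy'); print((p+r.apply(C)).round(4), r.apply(R0.inv().apply([0,0,1])))
E
```

```text
[0.58233869 0.28635877 0.13771207] 14.475 [ 0.52360052 -0.16913253 -2.15983002] 0.7148639219989414 [-0.17  0.38  2.16  1.77  1.01 -0.94]
row [35.4 -1.1 99.6] [0.1 0.1 0. ]
row [ 37.2  -1.1 104.5] [0.1 0.1 0. ]
[0.5645 0.2634 0.1108] [-1.73300819e-04  1.52466402e-03  9.99998823e-01]
```

Request:
step_arm:
  motion:
    - [12,0,33,0,0,0,255]
    - [24,-1,66,0,0,0,255]
    - [31,-1,88,0,0,0,255]
    - [34,-1,96,0,0,0,255]
    - [36,-1,101,0,0,0,255]
    - [37,-1,103,0,0,0,255]
    - [37,-1,105,0,0,0,255]
    - [37,-1,105,0,0,0,255]

```text
time_s: 15.48
eef_pos: [0.5804, 0.2868, 0.0269]
eef_rot: [0.077, 0.885, 0.433, -0.156]
wrist_force: [-0.1, -2.2, 2.1]
opening: 0.712
```

Request:
step_arm:
  motion:
    - [0,0,0,0,0,0,60]
    - [0,0,0,0,0,0,30]
    - [0,0,0,0,0,0,0]
    - [0,0,0,0,0,0,0]
    - [0,0,0,0,0,0,0]
    - [-20,0,0,0,0,0,0]
    - [-50,0,0,0,0,0,0]
    - [-90,0,0,0,0,0,0]
    - [-130,0,0,0,0,0,0]
    - [-150,0,-20,0,0,0,0]

```text
time_s: 16.73
eef_pos: [0.4968, 0.1796, 0.0959]
eef_rot: [0.075, 0.885, 0.432, -0.158]
wrist_force: [0.8, 0.0, 0.7]
opening: 1.0
```

```bash
python3 - <<'E'
from h import *
p,r,o=pose(); print(p,o['time_s'],o['wrist_force'],o['opening'],np.round(o['q'],2))
snap('top','t6.png',crop=(150,130,350,250),scale=3); snap('scene','s6.png',crop=(150,80,350,290),scale=3)
a=cv2.imread('pics/s6.png'); b=cv2.imread('pics/t6.png'); cv2.imwrite('pics/m6.png',np.hstack([cv2.resize(a,(380,400)),cv2.copyMakeBorder(cv2.resize(b,(420,252)),0,148,0,0,0)]))
E
```

```text
[0.49681518 0.17962256 0.09594684] 16.725 [0.76737575 0.028944   0.72121493] 1.0002882942898346 [-0.56  0.42  2.33  1.53  1.21 -1.15]
```

View pics/m6.png

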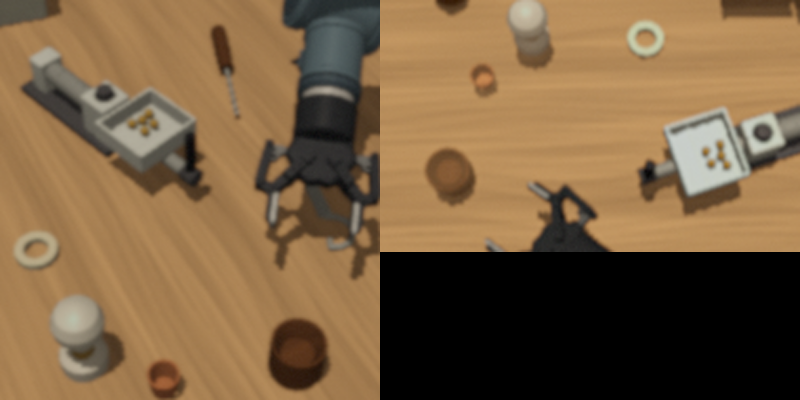

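```bash
python3 - <<'E'
from fit import *
q0=np.array(pose()[2]['q'])
for az in(52,106,-74):
    Rt=frame(az,90); q,e=ik((.5,.15,.2),Rt,q0); print(az,q.round(2),round(e,3))
    q,e=ik((.593,-.1835,.15),Rt,q); print('  btn',q.round(2),round(e,3))
    q,e=ik((.545,-.02,.15),Rt,q); print('  post',q.round(2),round(e,3))
b=row((.50,.15,.2),frame(70,90)); row((.593,-.1835,.2),frame(106,90),b)
E
```

```text
52 [0.06 0.09 1.77 0.   1.28 0.73] 0.0
  btn [-0.49  0.36  1.56  0.    1.23  0.17] 0.0
  post [-0.25  0.2   1.76 -0.    1.18  0.41] 0.0
106 [ 0.06  0.09  1.77  0.    1.28 -0.21] 0.0
  btn [-0.49  0.36  1.56  0.    1.23 -0.77] 0.0
  post [-0.25  0.2   1.76 -0.    1.18 -0.53] 0.0
-74 [0.06 0.09 1.77 0.   1.28 2.93] 0.0
  btn [-0.49  0.36  1.56  0.    1.23  2.37] 0.0
  post [-0.25  0.2   1.76  0.    1.18  2.61] 0.0
row [-55.8  19.7 -88.5] [-15.6 -69.3 -11.1]
row [ -0.  201.5 281.6] [-36.   0.   0.]
```

Request:
step_arm:
  motion:
    - [-14,0,-38,-2,-10,-2,0]
    - [-28,5,-60,-5,-20,-4,0]
    - [-40,10,-75,-7,-30,-5,0]
    - [-56,20,-88,-9,-40,-7,100]
    - [-56,20,-88,-11,-50,-8,200]
    - [-56,20,-88,-14,-60,-10,255]
    - [-56,20,-88,-16,-69,-11,255]
    - [-56,20,-88,-16,-69,-11,255]
    - [-56,20,-88,-16,-69,-11,255]

```text
time_s: 17.95
eef_pos: [0.4988, 0.152, 0.1966]
eef_rot: [0.407, 0.579, 0.409, -0.576]
wrist_force: [-1.0, -0.6, -0.1]
opening: -0.004
```

```bash
python3 - <<'E'
from h import *
p,r,o=pose(); print(p,o['time_s'],o['wrist_force'],o['opening'],np.round(o['q'],2))
row((.593,-.1835,.16),frame(106,90))
E
```

```text
[0.49881065 0.15202395 0.19661741] 17.95 [-0.97672763 -0.56744942 -0.06411244] -0.004130524805311535 [0.06 0.09 1.78 0.01 1.27 0.4 ]
row [ 34.9 200.8 285.1] [-35.5  -0.3  -0.1]
```

Request:
step_arm:
  motion:
    - [0,40,57,-8,0,0,255]
    - [0,70,100,-16,0,0,255]
    - [0,105,150,-26,0,0,255]
    - [10,140,200,-35,0,0,255]
    - [25,175,250,-35,0,0,255]
    - [35,201,285,-35,0,0,255]
    - [35,201,285,-35,0,0,255]
    - [35,201,285,-35,0,0,255]
    - [35,201,285,-35,0,0,255]

```text
time_s: 19.08
eef_pos: [0.5931, -0.1838, 0.1626]
eef_rot: [0.563, 0.431, 0.562, -0.426]
wrist_force: [-0.4, 0.2, 1.4]
opening: 0.002
```

```bash
python3 - <<'E'
from h import *
p,r,o=pose(); print(p,o['time_s'],o['wrist_force'],r.as_matrix()[:,0].round(3))
row((.593,-.1835,.095),frame(106,90)); row((.593,-.1835,.079),frame(106,90))
E
```

```text
[ 0.59307326 -0.18379395  0.16256337] 19.075 [-0.35482584  0.22919569  1.38725229] [ 0.005  0.004 -1.   ]
row [67.6 -0.4 -0.1] [-0.6 -0.1 -0.4]
row [83.6 -0.5 -0.1] [-0.6 -0.1 -0.4]
```

Request:
step_arm:
  motion:
    - [30,0,0,0,0,0,255]
    - [55,0,0,0,0,0,255]
    - [67,0,0,0,0,0,255]
    - [71,0,0,0,0,0,255]
    - [74,0,0,0,0,0,255]
    - [77,0,0,0,0,0,255]
    - [80,0,0,0,0,0,255]
    - [80,0,0,0,0,0,255]

```text
time_s: 20.08
eef_pos: [0.5942, -0.1847, 0.0825]
eef_rot: [0.563, 0.431, 0.561, -0.427]
wrist_force: [0.6, -0.5, 0.8]
opening: -0.001
```

Request:
step_arm:
  motion:
    - [1,0,0,0,0,0,255]
    - [2,0,0,0,0,0,255]
    - [2,0,0,0,0,0,255]

```text
time_s: 20.45
eef_pos: [0.594, -0.1847, 0.0803]
eef_rot: [0.563, 0.431, 0.562, -0.427]
wrist_force: [1.3, -0.1, 3.0]
opening: 0.0
```

Request:
step_arm:
  motion:
    - [1,0,0,0,0,0,255]
    - [2,0,0,0,0,0,255]
    - [2,0,0,0,0,0,255]

```text
time_s: 20.82
eef_pos: [0.5941, -0.1848, 0.0799]
eef_rot: [0.563, 0.43, 0.562, -0.427]
wrist_force: [-2.4, 1.2, 13.1]
opening: -0.001
```

```bash
python3 - <<'E'
from h import *
Rt=frame(106,90)
p,r,o=pose()
row(p+[0,0,.08],r); row((.5445,-.021,.16),Rt); row((.5445,-.021,.072),Rt)
E
```

```text
row [-80.    0.5  -0.1] [0. 0. 0.]
row [ -79.9   -3.9 -171.2] [-0.6 -0.1 -0.3]
row [   8.1   -4.4 -171.1] [-0.6 -0.1 -0.3]
```

Request:
step_arm:
  motion:
    - [-20,0,0,0,0,0,255]
    - [-60,0,0,0,0,0,255]
    - [-80,0,0,0,0,0,150]
    - [-80,0,0,0,0,0,90]
    - [-80,0,0,0,0,0,90]

```text
time_s: 21.45
eef_pos: [0.5926, -0.1844, 0.1568]
eef_rot: [0.562, 0.43, 0.563, -0.427]
wrist_force: [0.4, -0.1, -1.3]
opening: 0.629
```

```bash
python3 - <<'E'
from h import *
p,r,o=pose(); print(p,o['opening'])
snap('top','t7.png'); snap('scene','s7.png')
a=cv2.imread('pics/scene_raw.png')[100:175,185:275]; b=cv2.imread('pics/top_raw.png')[170:235,260:340]
cv2.imwrite('pics/m7.png',np.hstack([cv2.resize(a,(400,333),interpolation=cv2.INTER_CUBIC),cv2.copyMakeBorder(cv2.resize(b,(400,325),interpolation=cv2.INTER_CUBIC),0,8,0,0,0)]))
row((.5445,-.021,.16),frame(106,90)); row((.5445,-.021,.072),frame(106,90))
E
```

```text
[ 0.59259946 -0.18438014  0.15682477] 0.629481469580474
row [  -2.9   -2.9 -170.2] [-0.6 -0.2 -0.2]
row [  85.1   -3.2 -169.8] [-0.6 -0.2 -0.2]
```

View pics/m7.png

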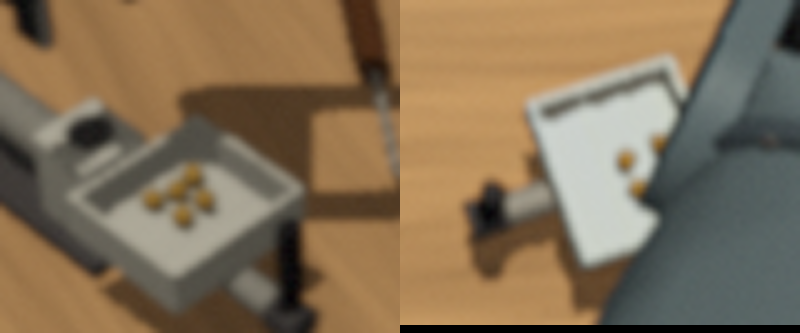

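```bash
python3 - <<'E'
from h import *
for n in('top','scene'):
    d=np.load(f'pics/{n}_d.npy'); c=ctrl.camera_info(n); K=np.array([[c['fx'],0,c['cx']],[0,c['fy'],c['cy']],[0,0,1.]])
    v,u=np.mgrid[:384,:512]; pts=cv2.undistortPoints(np.c_[u.ravel(),v.ravel()].astype(float)[:,None],K,np.array(c['dist_coeffs'],float))[:,0]
    T=np.array(c['T']); X=np.c_[pts,np.ones(len(pts))]*d.reshape(-1,1); X=X@T[:3,:3].T+T[:3,3]
    m=(np.hypot(X[:,0]-.545,X[:,1]+.02)<.028)&(X[:,2]>.055)&(X[:,2]<.13)&(d.ravel()>0)
    for a,b in((.055,.08),(.08,.108),(.108,.13)):
        k=m&(X[:,2]>a)&(X[:,2]<b); print(n,a,k.sum(),X[k].mean(0).round(4) if k.any() else '')
E
```

```text
top 0.055 31 [ 0.5443 -0.0248  0.0597]
top 0.08 9 [ 0.5407 -0.0213  0.0939]
top 0.108 24 [ 0.5459 -0.0221  0.1176]
scene 0.055 52 [ 0.5484 -0.0166  0.0653]
scene 0.08 46 [ 0.5478 -0.0157  0.0938]
scene 0.108 37 [ 0.5467 -0.019   0.1147]
```

Request:
step_arm:
  motion:
    - [-3,0,-45,0,0,0,90]
    - [-3,-1,-100,0,0,0,90]
    - [-3,-1,-145,0,0,0,90]
    - [-3,-2,-170,0,0,0,90]
    - [-3,-2,-170,-1,0,0,90]
    - [15,-2,-170,-1,0,0,90]
    - [45,-2,-170,-1,0,0,90]
    - [70,-2,-170,-1,0,0,90]
    - [85,-2,-170,-1,0,0,90]
    - [85,-2,-170,-1,0,0,90]

```text
time_s: 22.8
eef_pos: [0.5457, -0.0216, 0.0717]
eef_rot: [0.565, 0.425, 0.566, -0.422]
wrist_force: [0.6, 0.7, 0.1]
opening: 0.645
```

Request:
step_arm:
  motion:
    - [0,0,0,0,0,0,150]
    - [0,0,0,0,0,0,190]
    - [0,0,0,0,0,0,255]
    - [0,0,0,0,0,0,255]
    - [0,0,0,0,0,0,255]

```text
time_s: 23.42
eef_pos: [0.5466, -0.0216, 0.0748]
eef_rot: [0.567, 0.425, 0.566, -0.422]
wrist_force: [-3.9, -1.7, 5.9]
opening: 0.171
```

```bash
python3 - <<'E'
from h import *
p,r,o=pose(); print(p,o['opening'],o['wrist_force'],np.round(o['torque'],2)); d=np.array([-.276,.961,0])
row(p+.095*d,r)
E
```

```text
[ 0.54663384 -0.02162129  0.07476663] 0.17133056540548952 [-3.91230852 -1.71829268  5.87178027] [-0.35  0.93  0.03]
row [  0.1   0.6 -95. ] [0. 0. 0.]
```

Request:
step_arm:
  motion:
    - [-1,0,-2,0,0,0,255]
    - [-2,0,-6,0,0,0,255]
    - [-2,0,-11,0,0,0,255]
    - [-2,0,-16,0,0,0,255]
    - [-2,0,-21,0,0,0,255]
    - [-2,0,-26,0,0,0,255]
    - [-2,0,-31,0,0,0,255]
    - [-2,0,-36,0,0,0,255]
    - [-2,0,-40,0,0,0,255]
    - [-2,0,-43,0,0,0,255]

```text
time_s: 24.68
eef_pos: [0.5344, 0.0191, 0.0751]
eef_rot: [0.567, 0.425, 0.565, -0.422]
wrist_force: [2.9, -8.6, -17.1]
opening: 0.169
```

```bash
python3 - <<'E'
from h import *
p,r,o=pose(); q=p-[.5466,-.0216,.0748]; print(p,np.linalg.norm(q[:2]),np.degrees(np.arctan2(q[1],q[0])),o['opening'],o['wrist_force'],np.round(o['torque'],2))
E
```

```text
[0.53437987 0.0190912  0.07506267] 0.04248653110616263 106.71574586705165 0.16892708030597298 [  2.87274666  -8.55133717 -17.11673188] [-1.31 -0.1   0.09]
```

Request:
step_arm:
  motion:
    - [1,0,-3,0,0,0,255]
    - [1.5,0,-8,0,0,0,255]
    - [1.5,0,-13,0,0,0,255]
    - [1.5,0,-18,0,0,0,255]
    - [1.5,0,-23,0,0,0,255]
    - [1.5,0,-28,0,0,0,255]
    - [1.5,0,-33,0,0,0,255]
    - [1.5,0,-38,0,0,0,255]
    - [1.5,0,-42,0,0,0,255]
    - [1.5,0,-45,0,0,0,255]

```text
time_s: 25.92
eef_pos: [0.5214, 0.0631, 0.0749]
eef_rot: [0.567, 0.425, 0.566, -0.422]
wrist_force: [-4.0, -5.7, -4.9]
opening: 0.167
```

Request:
step_arm:
  motion:
    - [0,0,-1,0,0,0,255]
    - [0,0,-2,0,0,0,255]
    - [0,0,-3,0,0,0,255]
    - [0,0,-3,0,0,0,255]

```text
time_s: 26.42
eef_pos: [0.5209, 0.0647, 0.0749]
eef_rot: [0.567, 0.425, 0.565, -0.423]
wrist_force: [-3.6, -11.3, -6.7]
opening: 0.169
```

```bash
python3 - <<'E'
from h import *
p,r,o=pose(); q=p-[.5466,-.0216,.0748]; print(p,np.linalg.norm(q[:2]),np.degrees(np.arctan2(q[1],q[0])),o['opening'],o['wrist_force'],np.round(o['torque'],2))
E
```

```text
[0.5208611  0.06465974 0.07490078] 0.0900179629187151 106.61448827228611 0.16896360984136702 [ -3.62940659 -11.297357    -6.71301161] [-1.75  0.65  0.01]
```

```bash
python3 - <<'E'
from h import *
snap('scene','s8.png'); im=cv2.imread('pics/scene_raw.png')
hsv=cv2.cvtColor(im,cv2.COLOR_BGR2HSV); m=((hsv[...,0]>14)&(hsv[...,0]<32)&(hsv[...,1]>120)&(hsv[...,2]>70)).astype(np.uint8)
n,l,s,c=cv2.connectedComponentsWithStats(m); Dn=np.array([.5686,-.102])+.09*np.array([-.276,.961])
for i in range(1,n):
    x=atz('scene',*c[i],.066); e=np.hypot(*(x[:2]-Dn))
    if e<.08 and s[i,4]>2: print('brass',c[i].round(1),s[i,4],x.round(3),'from dish',e.round(3),atd('scene',*c[i]).round(3))
print('cup floor/rim', [atd('scene',*uv).round(3) for uv in((306,265),)])
o=ctrl.get_obs(); print(o['eef_pos'],o['wrist_force'],o['time_s'])
E
```

```text
brass [250.2 158.8] 24 [ 0.535 -0.041  0.066] from dish 0.027 [ 0.536 -0.041  0.066]
brass [243.5 162.5] 12 [ 0.556 -0.038  0.066] from dish 0.026 [ 0.558 -0.035  0.07 ]
brass [254.9 162.6] 11 [ 0.531 -0.024  0.066] from dish 0.015 [ 0.532 -0.023  0.068]
brass [250.5 166.5] 12 [ 0.547 -0.018  0.066] from dish 0.004 [ 0.549 -0.015  0.069]
cup floor/rim [array([0.562, 0.263, 0.029])]
[0.52085188 0.06466131 0.07489263] [ -2.45514561 -11.35236489  -6.49517213] 26.475
```

```bash
python3 -c "
from bench import ctrl; print(ctrl.hand_in())"
```

```text
the job is handed in; nothing more can be done
None
```

The job is done and handed in at about 26.5 s of the 67 s allowed; no verdict was reported.

**What I did:** I poured all five nuts into the dish with the arm still in. I then stood the empty cup back in its place and pressed the release button to its stop. Last, I gripped the post and pulled the arm out past the click.

**Last checks:**
- **Button:** it stopped at 13 N with the fingertips 79.9 mm above the bench (fully down should be 80 mm). I had no direct reading of its travel afterwards.
- **Arm:** the post had moved 90.0 mm, with about 11 N of pull against the end stop. The fingers were still closed on the post.
- **Nuts:** the final check found four brass blobs in the dish, one of them twice the size of the others. I read that as five nuts with two touching, which fits the five I counted by eye before the pull. All lie within about 27 mm of the dish's centre at floor height.
- **Cup:** its inner floor reads 29 mm high (30 expected) at its starting place, so it stands upright. It was let go and is clear of the arm.
- **Bystanders:** I did not measure their positions at the end. They looked in place in the last wide picture, taken after the cup was put back, and nothing came near them after that.

**Disagreement:** when the fingers closed on the post they rode up about 3 mm. A 2 mm lift to correct that pulled upwards with 17 N, so I took most of it back. About 6.5 N of upward pull remained at hand-in.

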